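Load the tilted sender rail

TASK

Load the two pressure senders lying on the bench into the tilted rail behind the one already in it, all with the thin nipple end pointing downhill, and push the row down the tube until it is fully home: the lowest sender against the end stop and all three touching nose to tail. Leave the other parts on the bench where they are.

Things in the scene. Friction and masses are not known exactly. Their poses are not given: they have to be found in the camera images.
- sender_a_mid (a point): Pressure sender A, 48 mm long, lying on the bench, turned any way. Half-way along its axis, 11 mm above what it lies on. Own +y points along the axis to the nose, +z up. Tail: 20 mm diameter cylinder, 26 long; then a hexagon, 10 long, 24 across corners, 22 across flats (it lies on a flat); then the nose, a nipple of 10 mm diameter, 12 long. About 70 g.
- sender_a_nose (a point): Tip of the nose of sender A, on its axis, 24 mm from the middle; same axes.
- sender_a: Sender A itself (all three are alike); origin 11 mm below its middle point, same axes.
- sender_b_mid (a point): Pressure sender B, 48 mm long, lying on the bench, turned any way. Half-way along its axis, 11 mm above what it lies on. Own +y points along the axis to the nose, +z up. Tail: 20 mm diameter cylinder, 26 long; then a hexagon, 10 long, 24 across corners, 22 across flats (it lies on a flat); then the nose, a nipple of 10 mm diameter, 12 long. About 70 g.
- sender_b_nose (a point): Tip of the nose of sender B, on its axis, 24 mm from the middle; same axes.
- sender_b: Sender B itself (all three are alike); origin 11 mm below its middle point, same axes.
- sender_c_mid (a point): Pressure sender C, 48 mm long, lying at the start in the tube, nose downhill, some 40 mm short of the stop. Half-way along its axis, 11 mm above what it lies on. Own +y points along the axis to the nose, +z up. Tail: 20 mm diameter cylinder, 26 long; then a hexagon, 10 long, 24 across corners, 22 across flats (it lies on a flat); then the nose, a nipple of 10 mm diameter, 12 long. About 70 g.
- sender_c_nose (a point): Tip of the nose of sender C, on its axis, 24 mm from the middle; same axes.
- sender_c: Sender C itself (all three are alike); origin 11 mm below its middle point, same axes.
- rail_mouth (a point): Tilted aluminium rail, 44 mm wide, 14 degrees, on a fixed stand. Point on its groove floor, mid-width, at the mouth of the tube, 52 mm above the bench. Own +y: downhill along the groove, +x across, +z square off the floor. Tube from here to y = 132 mm: 29 mm wide, 27 high inside, top 31 mm above the floor, slot 14 mm wide on top. Senders stay put on the slope; about 1 to 3 N pushes the row.
- rail_top (a point): Uphill end of the rail, groove floor, mid-width, 125 mm uphill of the mouth; same axes. From here to the mouth the groove (21 mm wide, 5 deep, between flat ledges) is open above: the loading trough, with room for two senders. A sender lies in it with its axis 11 mm above the floor and stands proud of the ledges.
- rail_stop (a point): Face of the end stop inside the tube, at the groove floor, 132 mm downhill of the mouth; same axes. Three senders nose to tail against it have their middles 24, 72 and 120 mm uphill of it; the last one's tail then stands 12 mm out of the mouth. Overhead, pegs with rings stick out 0.2 m from the back wall, 0.54 m and more above the bench, from the far left to over the tube: keep the arm clear.
- gear_mid (a point): Bystander: bevel gear, teeth up, 56 mm across, 26 high; its centre, half-way up.
- shaft_mid (a point): Bystander: short round steel shaft lying down, 60 mm long, 19 across; its centre, half-way up.
- block_mid (a point): Bystander: round steel block with cross bores, 54 mm across, 36 high; its centre, half-way up.
There are look-alikes about, which are no part of the job. Leave any purple or turquoise look-alike of the sender_b alone.

How it is judged:
By the outcome, as a careful person would: the job done as asked, in the order asked, and still so for the second after the job is handed in, with the robot touching nothing.
It also fails if it takes over 70 s, if anything falls off the work surface, if the arm or the gripper's body presses on something with over 40 N, if the wrist force passes 120 N, or if a joint passes its speed limit or range.

ROBOT

A 6-joint arm with a two-finger parallel gripper is mounted at the origin on the work surface; the furniture and walls round the work are solid. World frame = base frame: x ahead of the robot, y to its left, z up, the work surface at z = 0. Lengths are in m, angles in rad, forces in N, time in s.
With the tool pointing down it reaches from about 0.325 to 0.775 m from the base axis. Payload 9.3 kg.
Tool frame: the origin (TCP) lies on the mounting face of the last link; the fingertips stand 173 mm ahead of it and the grasp point (between the pads) lies 155 mm ahead of it; y points along the fingers, z is the direction in which the jaws open and shut, and the axes are right-handed (so a half turn about y gives the same grasp; the last joint's range is limited). The gripper opens to 85 mm and grips with 20 to 120 N. Pads are 22 mm wide; open, the fingers measure 114 mm over their backs; the gripper's body (76 mm by 85 mm) begins 54 mm behind the grasp point. The pads swing forward as they close: fully open they stand 13 mm farther back than shut.
Start: joints at [-1.273, 0.259, 0.021, 1.334, 0, 1.418], TCP at [0.24, -0.495, 0.405] pointing down, gripper open.
Joint ranges: [-3.04, 3.04], [-0.91, 1.82], [-1.04, 1.36], [-1.92, 1.95], [-1.52, 1.45], [-3.14, 3.14]. Speed limits (rad/s): [2.22, 2.22, 2.79, 3.14, 3.14, 3.14].

INTERFACE

Orientations are given as a unit quaternion [x, y, z, w].
In Python, from station import arm gives the robot as it stands.
- The arm moves only by the shell command python3 -m pendant 'ROWS'. ROWS is a JSON object of lists of equal length, an entry for each row: "offset": the shift along the tool's x, y, z in m, a list of three; "roll": the turn about the tool's y in rad; "claw": the gripper command: -1 is shut, 1 is fully open, values between are in proportion. A call has 1 to 20 rows; each row is the pose to reach, as a shift and turn from the pose commanded when the call began, along the tool's axes at that moment; what a row does not reach only later rows make up. A row lasts 1/8 s, in which the tool goes at most 62.5 mm and 10.7 degrees, less where a joint would pass 70% of its speed; a pose out of reach is approached as far as the arm can. A call with a gripper value outside its range is refused whole. The fingers move at their own pace and stop on an object; the grip force is fixed at half the most. Time passes only in rows, so rows that repeat a pose let the fingers close. It gives the time, the measured TCP pose, the force and the opening at its end, in the units of the state.
- arm.observe(): the state, without advancing time (a new reading comes with each control period).
- arm.snapshot(name): name is "side" or "top"; returns a dict with "image" (384x512x3 uint8, blue, green, red), "fx", "fy", "cx", "cy" (pixels), "world_from_camera" (4x4, takes a point from camera to world coordinates). Camera axes: x right, y down, z forward; pixel columns grow to the right and rows downward; lengths in m; the calibration is good to about 2 mm. A picture is of the moment at which its call begins. There is no depth.
- arm.job_done(): hands the job in, once; it reports no verdict.
Trained networks look in the newest picture that a camera, given by its name, has taken for a name from the list of things; names that differ only in an ending like _2 or _b are one class to them, and where a whole thing is asked for, a point or a joint stands for the part that bears it (a point fixed in the world has none). Each returns a list of dicts, best first, with "confidence" (0 to 1); they miss things now and then, are a little off and sometimes report something else, mostly with a low value. They report only what shows in the picture. A call takes as long as a camera call. They do not tell look-alikes from the thing itself.
- arm.masks_of(camera, thing): "pixels" (384x512 bool, what is visible of it) and "pixel" ([row, column] in pixels, amid what is visible of it).
The state is a dict: "clock": time; "joint_positions": joint angles; "qd": joint speeds; "joint_efforts": joint torques, N m; "eef_pos": TCP position; "tool_rot": TCP orientation; "force": force on the tool from outside, world axes, zero at the start; "torque": the same for the moment, N m; "finger_gap": finger opening in m.
Only numpy, scipy, OpenCV 4.12 (cv2) and the standard library are available. Lean on these libraries where they do the work, as an engineer would, in place of code of your own. Each camera call takes 0.05 s, during which the arm holds its last target.

## Working session

There is one attempt and no reset: what is moved stays moved. The work goes in short steps, Python scripts to look and compute and a shell command to move; the robot and the scene stay as the last step left them, time stands still between calls to the robot, and variables do not carry over. Pictures are saved under pics/ and viewed, and the job is handed in when it is done.

```bash
ls; mkdir -p pics; python3 - <<'E'
from station import arm
import cv2
s=arm.observe(); print({k:s[k] for k in ("clock","eef_pos","tool_rot","force","finger_gap")})
for n in ("side","top"):
    d=arm.snapshot(n); cv2.imwrite(f"pics/{n}0.png",d["image"]); print(n,d["fx"],d["cx"],d["cy"],d["world_from_camera"])
E
```

```text
pics
{'clock': 0.0, 'eef_pos': array([ 0.23961577, -0.49501026,  0.40404925]), 'tool_rot': array([-0.15805385,  0.68970745, -0.68873839,  0.15799381]), 'force': array([-0.27381592,  0.66556864,  0.2354665 ]), 'finger_gap': 0.08566911809495519}
side 365.46318875511315 254.05994944657613 197.40620443615563 [[ 0.85422195 -0.23976455  0.46132182  0.03844277]
 [-0.51931732 -0.43579375  0.7351145  -0.79154694]
 [ 0.02478677 -0.86752335 -0.49677847  0.53150453]
 [ 0.          0.          0.          1.        ]]
top 428.53074058762866 259.69874329150576 186.67012720576312 [[ 0.01855464 -0.99780519  0.06356515  0.36914241]
 [-0.99979207 -0.01905424 -0.00726249 -0.14536467]
 [ 0.00845773 -0.06341718 -0.99795127  1.18971893]
 [ 0.          0.          0.          1.        ]]
```

View pics/side0.png

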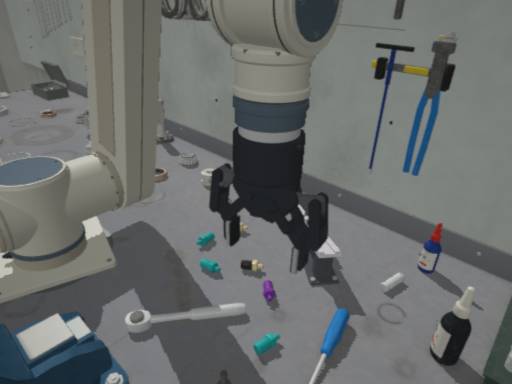

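View pics/top0.png

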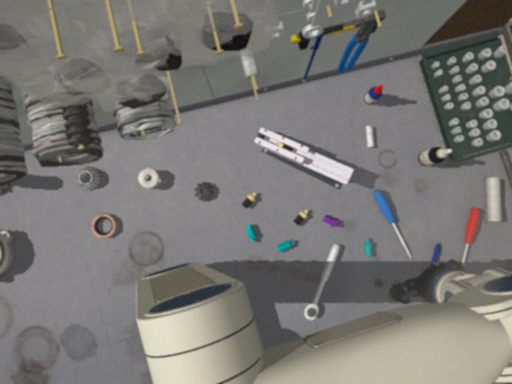

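```bash
cat > h.py <<'E'
import numpy as np, cv2
from station import arm
def ray(d,u,v):
    M=np.array(d["world_from_camera"]); r=M[:3,:3]@np.array([(u-d["cx"])/d["fx"],(v-d["cy"])/d["fy"],1]); return M[:3,3],r
def at_z(d,u,v,z):
    o,r=ray(d,u,v); return o+r*(z-o[2])/r[2]
def proj(d,p):
    M=np.linalg.inv(np.array(d["world_from_camera"])); q=M[:3,:3]@np.asarray(p)+M[:3,3]
    return q[0]/q[2]*d["fx"]+d["cx"], q[1]/q[2]*d["fy"]+d["cy"]
def crop(d,u0,v0,u1,v1,k,name):
    cv2.imwrite(name,cv2.resize(d["image"][v0:v1,u0:u1],None,fx=k,fy=k,interpolation=cv2.INTER_CUBIC))
E
python3 - <<'E'
from h import *
T=arm.snapshot("top"); S=arm.snapshot("side")
crop(T,235,115,365,245,4.6,"pics/t1.png"); crop(S,190,170,350,310,4.2,"pics/s1.png")
for c,d in(("top",T),("side",S)):
  for n in ("sender_a","sender_a_nose","sender_a_mid","rail_mouth","rail_top","rail_stop"):
    try:
      for m in arm.masks_of(c,n): print(c,n,round(m["confidence"],2),np.round(m["pixel"],1),m["pixels"].sum(), d["image"][m["pixels"]].mean(0).round())
    except Exception as e: print(c,n,e)
E
```

```text
top sender_a 0.66 [249.1 367.6] 123 [137. 140.  63.]
top sender_a 0.61 [233.  251.4] 127 [134. 138.  28.]
top sender_a 0.54 [144.7 284.6] 60 [ 92. 113. 122.]
top sender_a 0.52 [218.4 297.7] 75 [ 78. 103. 114.]
top sender_a_mid 0.46 [216.  300.8] 115 [ 77.  97. 106.]
top rail_mouth 0.6 [160.8 305.3] 1815 [200. 196. 203.]
top rail_mouth 0.6 [174.3 149.6] 333 [168. 178. 183.]
top rail_top 0.95 [156.8 303.6] 1809 [200. 196. 203.]
top rail_stop 0.56 [157.9 301. ] 1785 [201. 197. 204.]
side sender_a 0.75 [265.3 251.2] 198 [79. 95. 99.]
side sender_a 0.69 [264.  208.3] 197 [120. 123.  40.]
side sender_a 0.63 [288.  269.1] 200 [123.  58. 100.]
side sender_a 0.59 [225.7 245.4] 30 [104. 131. 140.]
side sender_a 0.58 [240.2 203.9] 132 [110. 113.  33.]
side sender_a_mid 0.49 [226.1 241.9] 39 [105. 129. 137.]
side rail_mouth 0.86 [248.6 326.4] 320 [172. 169. 171.]
side rail_top 0.72 [249.6 325.5] 372 [167. 163. 166.]
side rail_top 0.19 [176.2 209.9] 142 [132. 137. 138.]
side rail_stop 0.65 [251.  327.2] 423 [161. 158. 161.]
```

View pics/t1.png

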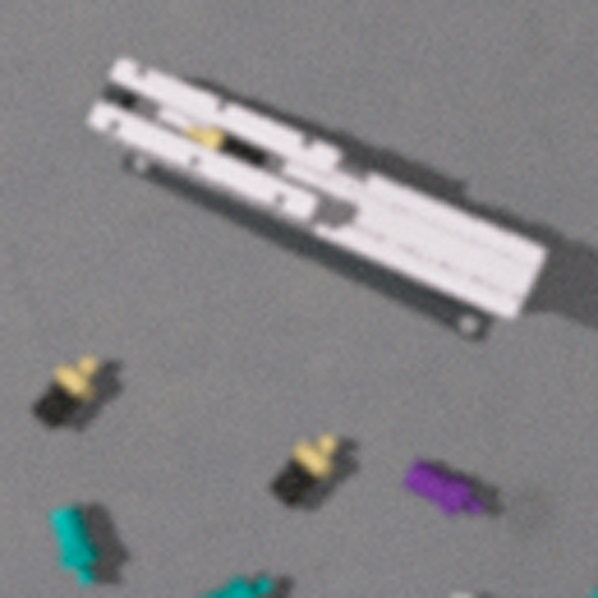

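View pics/s1.png

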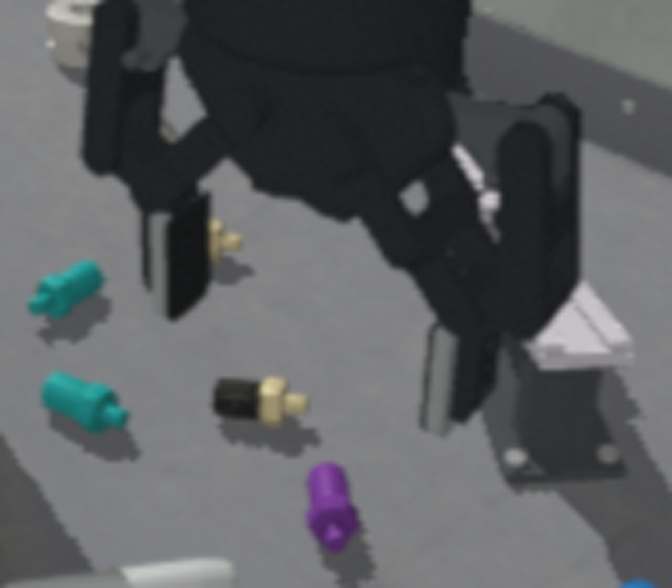

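```bash
python3 - <<'E'
from h import *
T=arm.snapshot("top"); np.save("T.npy",T,allow_pickle=True)
crop(T,250,122,310,167,13,"pics/t2.png"); crop(T,295,140,360,188,12,"pics/t3.png"); crop(T,235,185,315,230,10,"pics/t4.png")
E
```

```text
(no output)
```

View pics/t2.png

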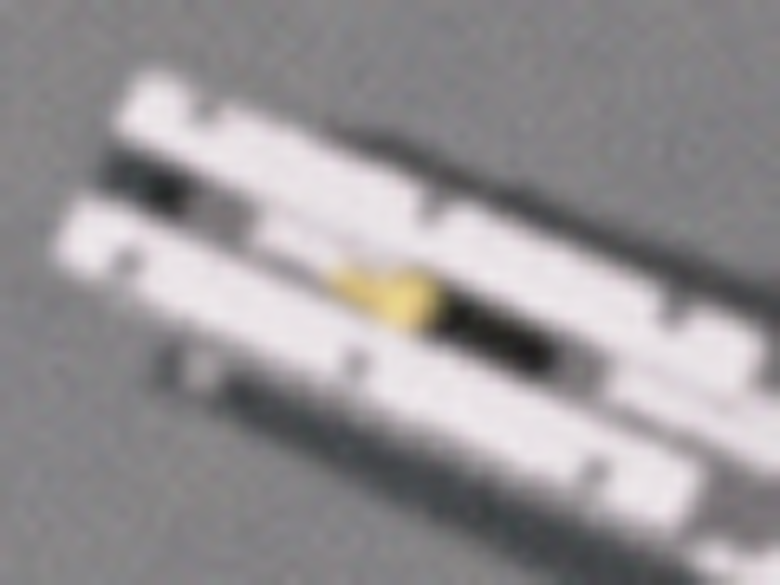

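View pics/t3.png

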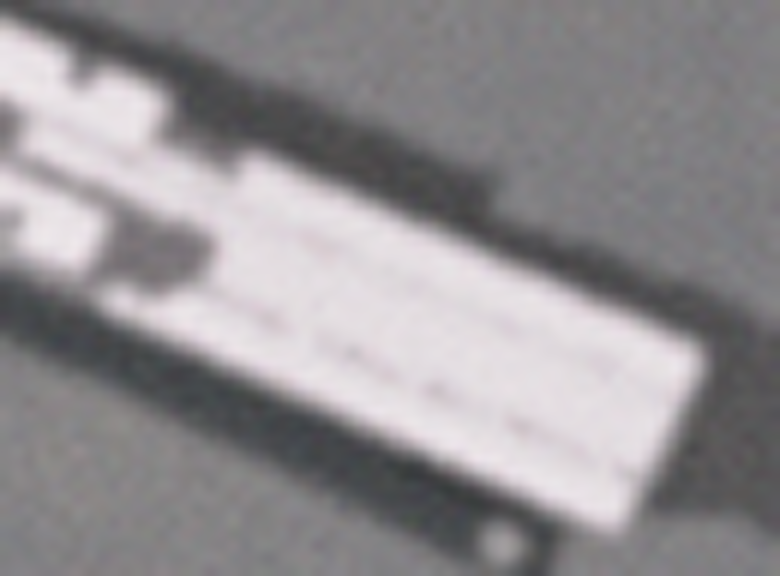

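View pics/t4.png

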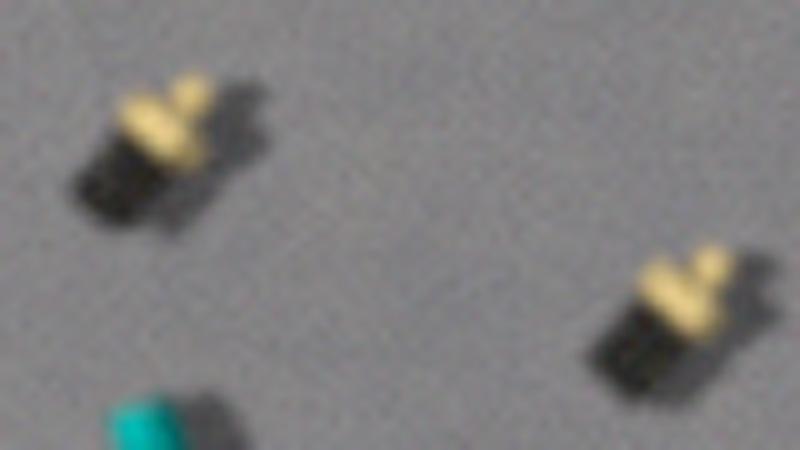

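```bash
cat > fit.py <<'E'
from h import *
from scipy.optimize import least_squares
T=np.load("T.npy",allow_pickle=True).item()
px=lambda u,v,u0,v0,k:(u0+(u+.5)/k-.5,v0+(v+.5)/k-.5)
t=np.radians(14)
def R(yaw):
    d=np.array([np.cos(yaw),np.sin(yaw),0]); y=d*np.cos(t)-np.array([0,0,np.sin(t)]); z=d*np.sin(t)+np.array([0,0,np.cos(t)]); return np.c_[np.cross(y,z),y,z]
def W(p,q): return np.array([p[0],p[1],.052])+R(p[2])@np.array(q)
E
cat >> fit.py <<'E'
# rail frame x = cross(y,z): compute
pts=[((-.022,-.125,.005),px(708,350,295,140,12)),((.022,-.125,.005),px(625,535,295,140,12)),
((-.022,0,.031),px(172,90,295,140,12)),((.022,0,.031),px(85,275,295,140,12)),]
low=[((-.022,None,.031),px(145,70,250,122,13)),((.022,None,.031),px(55,250,250,122,13))]
def fit(sgn):
    def f(p):
        r=[]
        for q,m in pts: r+=list(np.subtract(proj(T,W(p,(sgn*q[0],q[1],q[2]))),m))
        for q,m in low: r+=list(np.subtract(proj(T,W(p,(sgn*q[0],p[3],q[2]))),m))
        return r
    return least_squares(f,[.5,-.2,1.3,.135])
if __name__=="__main__":
    for s in(1,-1):
        r=fit(s); print(s,r.cost,r.x,r.fun.round(2))
    p=min((fit(1),fit(-1)),key=lambda r:r.cost).x; np.save("rail.npy",p)
    print("downhill",R(p[2])[:,1]); 
    for n,q in(("top",(0,-.125,0)),("mouth",(0,0,0)),("stop",(0,.132,0))): print(n,W(p,q).round(4))
    # C extremes
    for m in ((335,275),(560,360)):
        u,v=px(*m,250,122,13); print(least_squares(lambda a:np.subtract(proj(T,W(p,(a[1],a[0],.011 if m[0]<400 else .021))),(u,v)),[.05,0]).x)
    for n,no,ta in(("A",(207,80),(92,210)),("B",(725,252),(610,382))):
        a=at_z(T,*px(*no,235,185,10),.011); b=at_z(T,*px(*ta,235,185,10),.013)
        print(n,((a+b)/2).round(4),"len",np.linalg.norm((a-b)[:2]).round(4),"yaw",np.degrees(np.arctan2(a[1]-b[1],a[0]-b[0])).round(1))
E
python3 fit.py
```

```text
1 821.1570565175878 [ 0.52182207 -0.27776552  1.13080719  0.14429803] [ -7.22  15.21   7.01 -15.4   -7.13  15.33   7.48 -15.12  -7.11  14.05
   7.05 -14.3 ]
-1 0.27999738590292245 [ 0.52176594 -0.27765303  1.13202266  0.1439766 ] [ 0.06 -0.02 -0.32 -0.23  0.18  0.31  0.08 -0.06  0.15 -0.33 -0.15  0.33]
downhill [ 0.41221037  0.87838284 -0.2419219 ]
top [ 0.4702 -0.3875  0.0822]
mouth [ 0.5218 -0.2777  0.052 ]
stop [ 0.5762 -0.1617  0.0201]
[0.09333219 0.00117189]
[0.03971661 0.00193771]
A [ 0.4096 -0.1266  0.012 ] len 0.0477 yaw -40.3
B [ 0.3651 -0.2696  0.012 ] len 0.0479 yaw -40.9
```

```bash
cat > go.py <<'E'
from h import *
from scipy.spatial.transform import Rotation as Ro
def rel(target,yaw,flip=False,verbose=True):
    """target TCP pos, yaw (deg) of desired tool x in world"""
    s=arm.observe(); R=Ro.from_quat(s["tool_rot"]).as_matrix(); off=R.T@(np.array(target)-s["eef_pos"])
    y0=np.degrees(np.arctan2(R[1,0],R[0,0])); dy=(yaw-y0+180)%360-180
    print("clk",round(s["clock"],2),"tcp",s["eef_pos"].round(4),"x-yaw",y0.round(2),"yaxis",R[:,1].round(4),"q",np.round(s["joint_positions"],3),"gap",round(s["finger_gap"],4),"F",s["force"].round(1))
    print("offset mm",(off*1e3).round(1),"roll rad (y down)",np.radians(-dy).round(4))
E
python3 - <<'E'
from go import *
A=np.array([.4096,-.1266]);B=np.array([.3651,-.2696])
for n,m,y in(("A",A,-40.3),("B",B,-40.9)):
    g=m-.011*np.array([np.cos(np.radians(y)),np.sin(np.radians(y))]); print(n,g)
    for f in(0,180): rel([*g,.25],y+f)
E
```

```text
A [ 0.40121065 -0.11948531]
clk 0.85 tcp [ 0.2396 -0.4951  0.4047] x-yaw -154.17 yaxis [ 0. -0. -1.] q [-1.273  0.259  0.022  1.334  0.     1.418] gap 0.0852 F [ 0.7  0.2 -0.4]
offset mm [-309.1  154.7 -267.7] roll rad (y down) -1.9874
clk 0.85 tcp [ 0.2396 -0.4951  0.4047] x-yaw -154.17 yaxis [ 0. -0. -1.] q [-1.273  0.259  0.022  1.334  0.     1.418] gap 0.0852 F [ 0.7  0.2 -0.4]
offset mm [-309.1  154.7 -267.7] roll rad (y down) 1.1542
B [ 0.35678561 -0.26239785]
clk 0.85 tcp [ 0.2396 -0.4951  0.4047] x-yaw -154.17 yaxis [ 0. -0. -1.] q [-1.273  0.259  0.022  1.334  0.     1.418] gap 0.0852 F [ 0.7  0.2 -0.4]
offset mm [-206.8  154.7 -158.4] roll rad (y down) -1.977
clk 0.85 tcp [ 0.2396 -0.4951  0.4047] x-yaw -154.17 yaxis [ 0. -0. -1.] q [-1.273  0.259  0.022  1.334  0.     1.418] gap 0.0852 F [ 0.7  0.2 -0.4]
offset mm [-206.8  154.7 -158.4] roll rad (y down) 1.1646
```

```bash
python3 -m pendant '{"offset":[[-0.309,0.135,-0.268],[-0.309,0.135,-0.268],[-0.309,0.135,-0.268],[-0.309,0.135,-0.268],[-0.309,0.135,-0.268],[-0.309,0.135,-0.268],[-0.309,0.135,-0.268],[-0.309,0.135,-0.268],[-0.309,0.135,-0.268],[-0.309,0.135,-0.268],[-0.309,0.135,-0.268],[-0.309,0.135,-0.268],[-0.309,0.135,-0.268],[-0.309,0.135,-0.268]],"roll":[-1.987,-1.987,-1.987,-1.987,-1.987,-1.987,-1.987,-1.987,-1.987,-1.987,-1.987,-1.987,-1.987,-1.987],"claw":[0.06,0.06,0.06,0.06,0.06,0.06,0.06,0.06,0.06,0.06,0.06,0.06,0.06,0.06]}'
python3 - <<'E'
from go import *
rel([.4012,-.1195,.182],-40.3)
S=arm.snapshot("side"); cv2.imwrite("pics/s2.png",S["image"])
s=arm.observe(); R=Ro.from_quat(s["tool_rot"]).as_matrix()
for z in(.155,.160,.173): print(z,[np.round(proj(S,s["eef_pos"]+R@[0,z,w]),1) for w in(-.022,0,.022)])
E
```

```text
clock: 2.6
eef_pos: [0.401, -0.1192, 0.2697]
tool_rot: [0.664, -0.244, 0.244, -0.664]
force: [0.9, -0.1, -0.4]
finger_gap: 0.0456
clk 2.6 tcp [ 0.401  -0.1192  0.2697] x-yaw -40.41 yaxis [ 1.e-04 -0.e+00 -1.e+00] q [-0.49   0.125 -0.516  0.929  0.     0.215] gap 0.0456 F [ 0.9 -0.1 -0.4]
offset mm [ 0.3 87.7 -0.1] roll rad (y down) -0.0019
0.155 [array([231.1, 194.1]), array([233.1, 189.7]), array([235. , 185.4])]
0.16 [array([231.2, 196. ]), array([233.1, 191.5]), array([235. , 187.3])]
0.173 [array([231.2, 200.8]), array([233.1, 196.3]), array([235. , 191.9])]
```

View pics/s2.png

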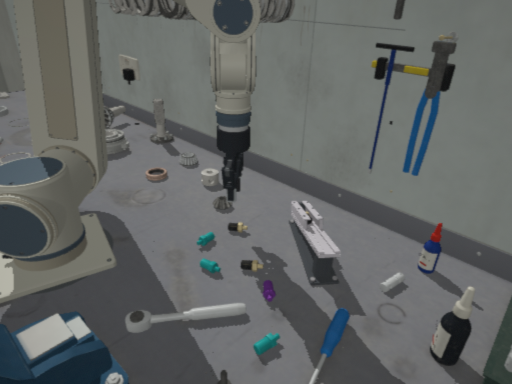

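```bash
python3 - <<'E'
from go import *
S=arm.snapshot("side"); crop(S,190,150,290,280,4.6,"pics/s3.png"); crop(S,280,190,350,290,6,"pics/s3r.png")
for n,m,y in(("A",(.4096,-.1266),-40.3),("B",(.3651,-.2696),-40.9)):
    e=.024*np.array([np.cos(np.radians(y)),np.sin(np.radians(y))]); f=lambda k:tuple(np.round((np.array(proj(S,[m[0]+k*e[0],m[1]+k*e[1],.011]))-(190,150)+.5)*4.6,0))
    print(n,"nose",f(1),"tail",f(-1))
from fit import W
p=np.load("rail.npy")
for q in((.022,-.125,.005),(-.022,-.125,.005),(.022,0,.031),(-.022,0,.031),(0,-.125,0)): print(q,np.round((np.array(proj(S,W(p,q)))-(280,190)+.5)*6,0))
E
```

```text
A nose (np.float64(265.0), np.float64(358.0)) tail (np.float64(179.0), np.float64(349.0))
B nose (np.float64(337.0), np.float64(536.0)) tail (np.float64(237.0), np.float64(523.0))
(0.022, -0.125, 0.005) [364. 366.]
(-0.022, -0.125, 0.005) [233. 372.]
(0.022, 0, 0.031) [258. 168.]
(-0.022, 0, 0.031) [144. 172.]
(0, -0.125, 0) [298. 383.]
```

View pics/s3.png

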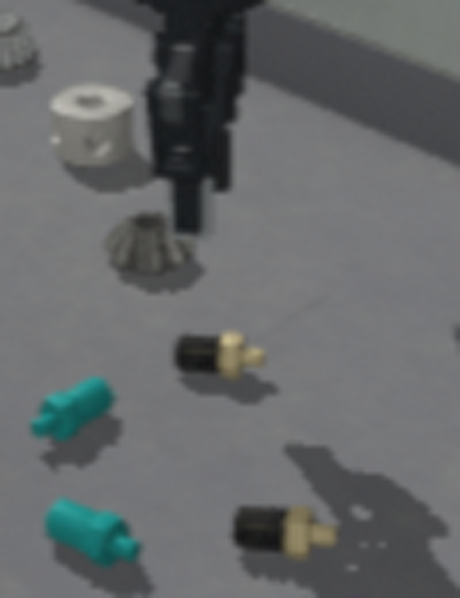

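View pics/s3r.png

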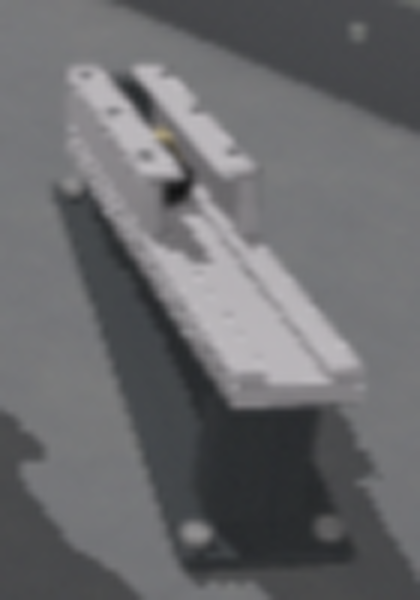

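```bash
python3 -m pendant '{"offset":[[0,0.04,0],[0,0.07,0],[0,0.088,0],[0,0.088,0],[0,0.088,0],[0,0.088,0],[0,0.088,0],[0,0.088,0],[0,0.088,0]],"roll":[0,0,0,0,0,0,0,0,0],"claw":[0.06,0.06,0.06,0.06,-1,-1,-1,-1,-1]}'
python3 - <<'E'
from go import *
S=arm.snapshot("side"); crop(S,190,150,290,280,4.6,"pics/s4.png"); rel([.4012,-.1195,.182],-40.3)
E
```

```text
clock: 3.82
eef_pos: [0.4013, -0.1193, 0.1827]
tool_rot: [0.664, -0.243, 0.244, -0.664]
force: [-1.5, 0.9, 7.0]
finger_gap: 0.0167
clk 3.88 tcp [ 0.4013 -0.1193  0.1827] x-yaw -40.32 yaxis [ 1.7e-03 -9.0e-04 -1.0e+00] q [-0.49   0.234 -0.654  0.681 -0.     0.214] gap 0.0173 F [-1.1  0.5  6.7]
offset mm [ 0.1  0.7 -0.2] roll rad (y down) -0.0004
```

View pics/s4.png

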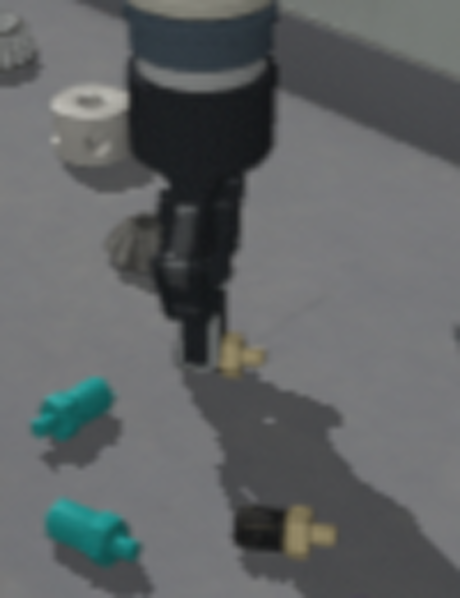

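```bash
python3 -m pendant '{"offset":[[0,-0.02,0],[0,-0.05,0],[0,-0.1,0],[0,-0.1,0],[0,-0.1,0]],"roll":[0,0,0,0,0],"claw":[-1,-1,-1,-1,-1]}'
python3 - <<'E'
from go import *
S=arm.snapshot("side"); crop(S,200,140,270,210,8,"pics/s5.png"); rel([.4012,-.1195,.182],-40.3)
s=arm.observe()
R=Ro.from_quat(s["tool_rot"]).as_matrix()
for z in(.155,.173,.183): print(z,[np.round((np.array(proj(S,s["eef_pos"]+R@[x,z,-.010]))-(200,140)+.5)*8) for x in(-.011,.011)])
E
```

```text
clock: 4.5
eef_pos: [0.4008, -0.1191, 0.2816]
tool_rot: [0.664, -0.244, 0.244, -0.664]
force: [-0.1, 0.0, -1.4]
finger_gap: 0.0175
clk 4.55 tcp [ 0.4006 -0.119   0.2811] x-yaw -40.33 yaxis [-7.e-04  4.e-04 -1.e+00] q [-0.49   0.114 -0.497  0.961 -0.     0.214] gap 0.0168 F [ 1.2 -0.6 -1.4]
offset mm [ 0.8 99.1  0. ] roll rad (y down) -0.0005
0.155 [array([223., 380.]), array([297., 387.])]
0.173 [array([224., 433.]), array([297., 441.])]
0.183 [array([224., 463.]), array([297., 470.])]
```

View pics/s5.png

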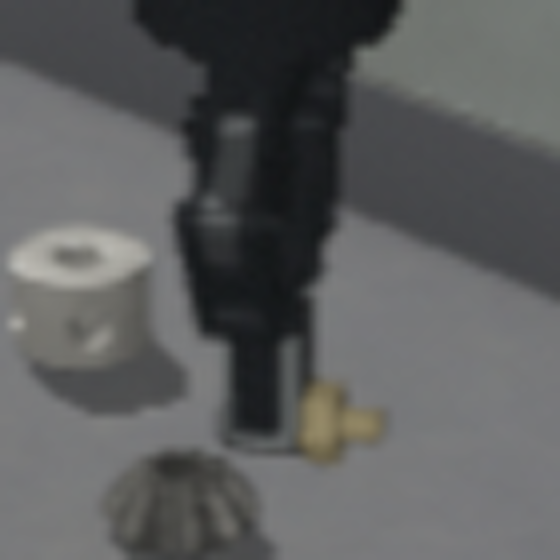

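```bash
python3 - <<'E'
from go import *
S=arm.snapshot("side"); s=arm.observe()
R=Ro.from_quat(s["tool_rot"]).as_matrix()
P=lambda x,z,w:np.round((np.array(proj(S,s["eef_pos"]+R@[x,z,w]))-(200,140)+.5)*8)
for z in(.160,.165,.170,.175): print(z,"nose tip",P(.035,z,0),"tip front w-.018",P(0,z,-.018),"w-.01",P(0,z,-.01))
E
```

```text
0.16 nose tip [383. 395.] tip front w-.018 [254. 412.] w-.01 [259. 399.]
0.165 nose tip [383. 410.] tip front w-.018 [254. 427.] w-.01 [259. 414.]
0.17 nose tip [382. 425.] tip front w-.018 [254. 442.] w-.01 [260. 429.]
0.175 nose tip [382. 439.] tip front w-.018 [254. 457.] w-.01 [260. 444.]
```

```bash
cat >> go.py <<'E'
from fit import W
def place(ym,h,up=0,dx=.011,d=.1717):
    p=np.load("rail.npy"); m=W(p,(0,ym,h)); e=np.array([np.cos(p[2]),np.sin(p[2]),0])
    t=m-dx*e; t[2]+=d+up; print("target",t.round(4)); rel(t,np.degrees(p[2]))
E
python3 - <<'E'
from go import *
place(-.042,.0165,.07);place(-.042,.0165,0)
E
```

```text
target [ 0.5015 -0.3209  0.3199]
clk 4.6 tcp [ 0.4006 -0.119   0.2808] x-yaw -40.33 yaxis [-1.4e-03  7.0e-04 -1.0e+00] q [-0.49   0.114 -0.497  0.961 -0.     0.214] gap 0.0175 F [ 0.6 -0.  -1.5]
offset mm [207.5 -39.3 -88.6] roll rad (y down) -1.8359
target [ 0.5015 -0.3209  0.2499]
clk 4.6 tcp [ 0.4006 -0.119   0.2808] x-yaw -40.33 yaxis [-1.4e-03  7.0e-04 -1.0e+00] q [-0.49   0.114 -0.497  0.961 -0.     0.214] gap 0.0175 F [ 0.6 -0.  -1.5]
offset mm [207.6  30.7 -88.6] roll rad (y down) -1.8359
```

```bash
python3 -m pendant '{"offset":[[0,-0.04,0],[0.207,-0.04,-0.089],[0.207,-0.04,-0.089],[0.207,-0.04,-0.089],[0.207,-0.04,-0.089],[0.207,-0.04,-0.089],[0.207,-0.04,-0.089],[0.207,-0.04,-0.089],[0.207,-0.04,-0.089],[0.207,-0.04,-0.089],[0.207,-0.04,-0.089],[0.207,-0.04,-0.089],[0.207,-0.04,-0.089],[0.207,-0.04,-0.089]],"roll":[0,-1.836,-1.836,-1.836,-1.836,-1.836,-1.836,-1.836,-1.836,-1.836,-1.836,-1.836,-1.836,-1.836],"claw":[-1,-1,-1,-1,-1,-1,-1,-1,-1,-1,-1,-1,-1,-1]}'
python3 - <<'E'
from go import *
place(-.042,.0165,0)
S=arm.snapshot("side"); crop(S,240,100,380,240,4.2,"pics/s6.png")
T=arm.snapshot("top"); crop(T,235,115,365,245,4.6,"pics/t6.png")
E
```

```text
clock: 6.35
eef_pos: [0.5012, -0.321, 0.3213]
tool_rot: [-0.597, -0.379, 0.379, 0.597]
force: [-0.3, 0.4, -0.8]
finger_gap: 0.0171
target [ 0.5015 -0.3209  0.2499]
clk 6.35 tcp [ 0.5012 -0.321   0.3213] x-yaw 64.76 yaxis [-4.e-04  3.e-04 -1.e+00] q [-0.711  0.369 -0.031  1.171 -0.    -1.841] gap 0.0171 F [-0.3  0.4 -0.8]
offset mm [ 0.2 71.5 -0.2] roll rad (y down) -0.0017
```

View pics/s6.png

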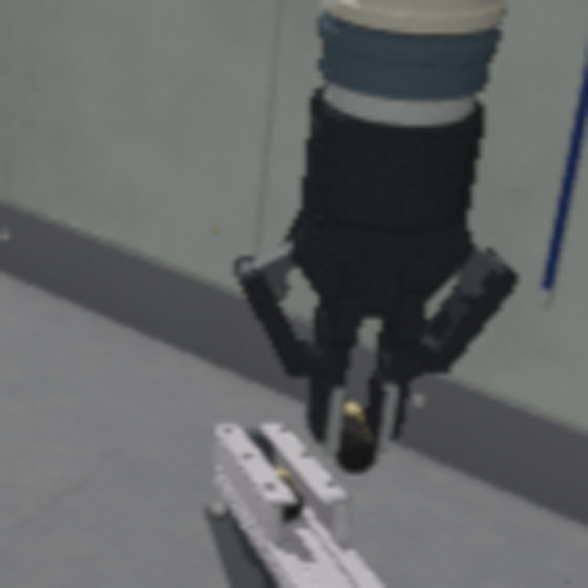

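View pics/t6.png

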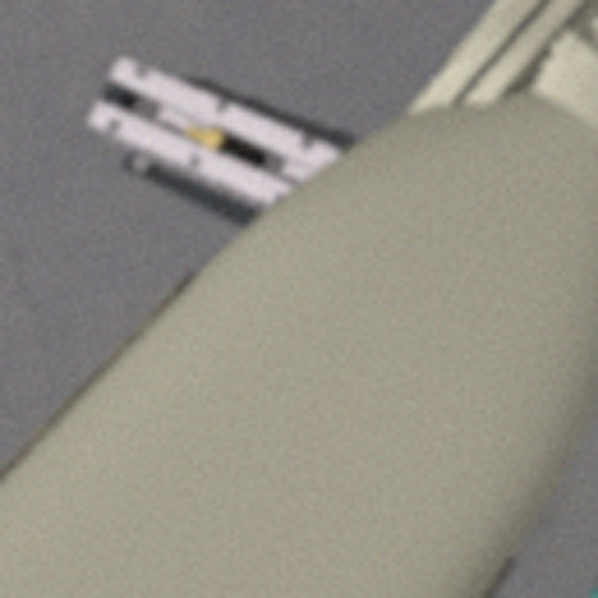

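```bash
python3 -m pendant '{"offset":[[0,0.03,0],[0,0.055,0],[0,0.065,0],[0,0.069,0],[0,0.071,0],[0,0.071,0]],"roll":[0,0,0,0,0,0],"claw":[-1,-1,-1,-1,-1,-1]}'
python3 - <<'E'
from go import *
place(-.042,.0165,0)
S=arm.snapshot("side"); crop(S,270,130,360,230,6,"pics/s7.png")
E
```

```text
clock: 7.2
eef_pos: [0.5013, -0.3211, 0.2513]
tool_rot: [0.597, 0.379, -0.379, -0.596]
force: [0.7, 0.1, -0.5]
finger_gap: 0.0173
target [ 0.5015 -0.3209  0.2499]
clk 7.2 tcp [ 0.5013 -0.3211  0.2513] x-yaw 64.87 yaxis [ 8.e-04 -6.e-04 -1.e+00] q [-0.711  0.417 -0.146  1.007  0.    -1.843] gap 0.0173 F [ 0.7  0.1 -0.5]
offset mm [ 0.3  1.4 -0. ] roll rad (y down) 0.0001
```

View pics/s7.png

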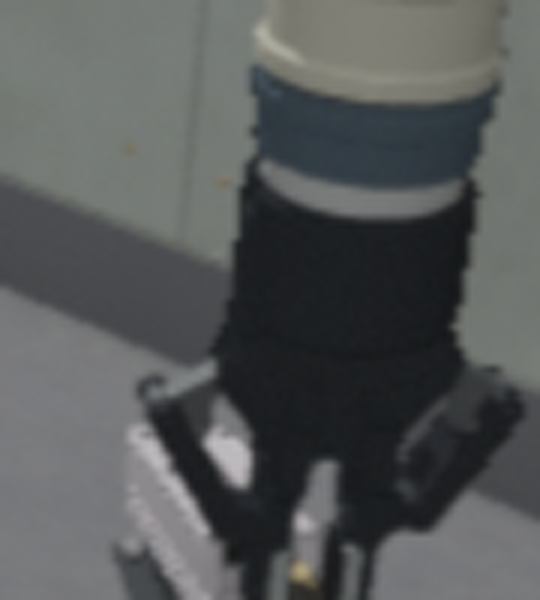

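```bash
python3 -m pendant '{"offset":[[0,0.001,0],[0,0.002,0],[0,0.003,0],[0,0.003,0]],"roll":[0,0,0,0],"claw":[-1,-1,-1,-1]}'
python3 - <<'E'
from go import *
place(-.042,.0165,0)
S=arm.snapshot("side"); crop(S,280,190,350,290,6,"pics/s8.png")
E
```

```text
clock: 7.75
eef_pos: [0.5013, -0.321, 0.249]
tool_rot: [0.597, 0.379, -0.379, -0.596]
force: [-0.5, 2.8, 8.9]
finger_gap: 0.0171
target [ 0.5015 -0.3209  0.2499]
clk 7.75 tcp [ 0.5013 -0.321   0.249 ] x-yaw 64.87 yaxis [ 0.0014 -0.0012 -1.    ] q [-0.71   0.418 -0.15   1.     0.    -1.843] gap 0.0171 F [-0.5  2.8  8.9]
offset mm [ 0.2 -0.9 -0.1] roll rad (y down) 0.0003
```

View pics/s8.png

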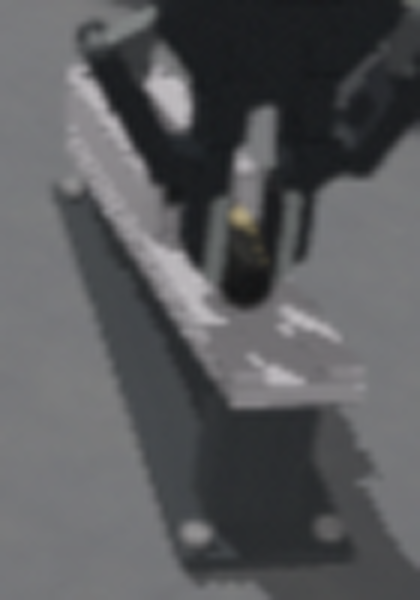

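```bash
python3 -m pendant '{"offset":[[0,0,0],[0,0,0],[0,0,0],[0,-0.02,0],[0,-0.05,0],[0,-0.09,0],[0,-0.09,0]],"roll":[0,0,0,0,0,0,0],"claw":[0.06,0.06,0.06,0.06,0.06,0.06,0.06]}'
python3 - <<'E'
from go import *
rel([.3568,-.2624,.27],-40.9)
S=arm.snapshot("side"); crop(S,280,190,350,290,6,"pics/s9.png")
E
```

```text
clock: 8.68
eef_pos: [0.5016, -0.3213, 0.3406]
tool_rot: [0.599, 0.38, -0.379, -0.595]
force: [0.6, -0.2, -1.0]
finger_gap: 0.0456
clk 8.68 tcp [ 0.5016 -0.3213  0.3406] x-yaw 64.87 yaxis [ 0.0039 -0.0034 -1.    ] q [-0.711  0.358  0.002  1.209 -0.    -1.843] gap 0.0456 F [ 0.6 -0.2 -1. ]
offset mm [ -8.   69.8 156.5] roll rad (y down) 1.8461
```

View pics/s9.png

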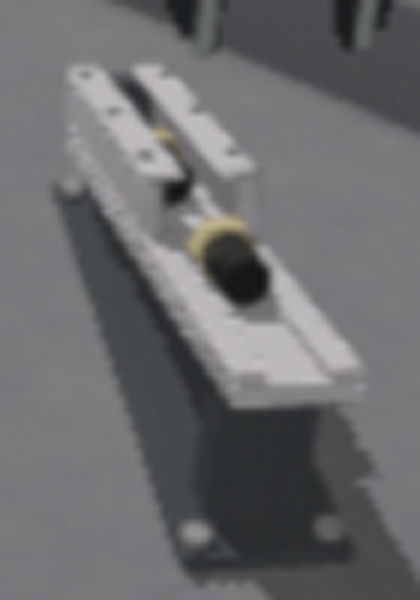

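```bash
python3 - <<'E'
from go import *
S=arm.snapshot("side"); p=np.load("rail.npy")
for y in(-.066,-.042,-.04,-.03,-.018): print(y,np.round((np.array(proj(S,W(p,(0,y,.011))))-(280,190)+.5)*6))
crop(S,300,215,335,250,16,"pics/s10.png")
for y in(-.066,-.04,-.03): print(y,np.round((np.array(proj(S,W(p,(0,y,.011))))-(300,215)+.5)*16))
T=arm.snapshot("top"); crop(T,235,115,365,245,4.6,"pics/t7.png")
E
```

```text
-0.066 [248. 284.]
-0.042 [230. 260.]
-0.04 [228. 258.]
-0.03 [221. 248.]
-0.018 [212. 236.]
-0.066 [342. 358.]
-0.04 [288. 287.]
-0.03 [268. 260.]
```

View pics/s10.png

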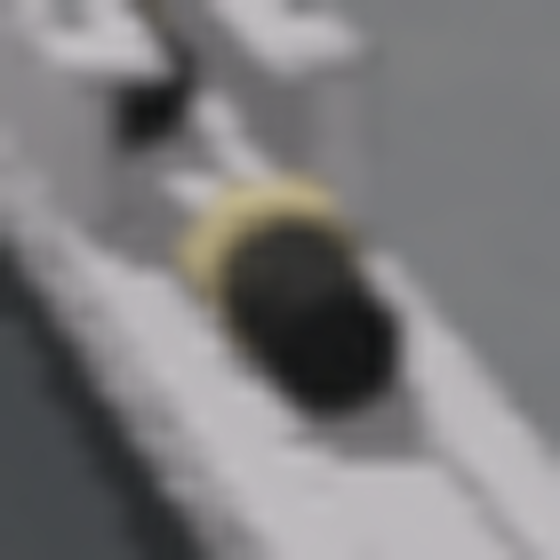

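```bash
python3 -m pendant '{"offset":[[-0.008,0,0.1565],[-0.008,0,0.1565],[-0.008,0.07,0.1565],[-0.008,0.07,0.1565],[-0.008,0.07,0.1565],[-0.008,0.07,0.1565],[-0.008,0.07,0.1565],[-0.008,0.07,0.1565],[-0.008,0.07,0.1565],[-0.008,0.07,0.1565],[-0.008,0.07,0.1565],[-0.008,0.07,0.1565],[-0.008,0.07,0.1565]],"roll":[1.846,1.846,1.846,1.846,1.846,1.846,1.846,1.846,1.846,1.846,1.846,1.846,1.846],"claw":[0.06,0.06,0.06,0.06,0.06,0.06,0.06,0.06,0.06,0.06,0.06,0.06,0.06]}'
python3 - <<'E'
from go import *
rel([.3568,-.2624,.1815],-40.9)
S=arm.snapshot("side"); crop(S,190,150,320,280,4.6,"pics/s11.png")
E
```

```text
clock: 10.45
eef_pos: [0.3561, -0.2617, 0.2675]
tool_rot: [-0.663, 0.247, -0.246, 0.663]
force: [0.2, 0.6, 0.5]
finger_gap: 0.0455
clk 10.45 tcp [ 0.3561 -0.2617  0.2675] x-yaw -40.78 yaxis [-3.e-04  3.e-04 -1.e+00] q [-0.824  0.166 -0.472  0.933  0.    -0.112] gap 0.0455 F [0.2 0.6 0.5]
offset mm [ 1. 86. -0.] roll rad (y down) 0.002
```

View pics/s11.png

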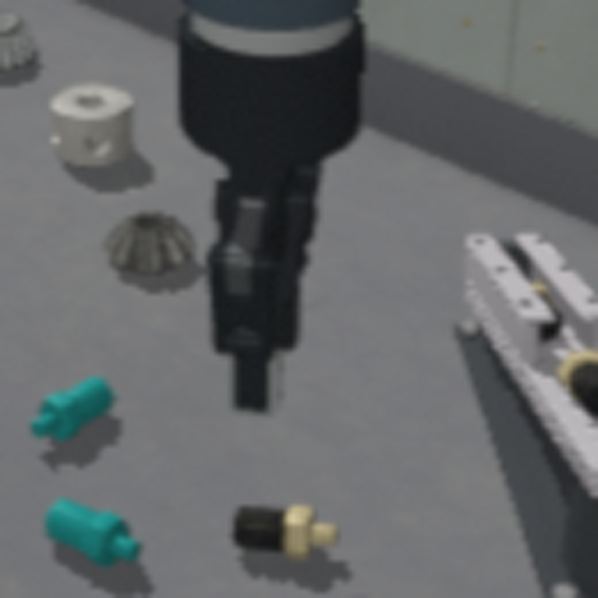

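```bash
python3 -m pendant '{"offset":[[0.001,0.04,0],[0.001,0.07,0],[0.001,0.086,0],[0.001,0.086,0],[0.001,0.086,0],[0.001,0.086,0],[0.001,0.086,0],[0.001,0.086,0],[0.001,0.086,0],[0.001,0.086,0],[0.001,0.03,0],[0.001,-0.03,0],[0.001,-0.055,0],[0.001,-0.055,0]],"roll":[0,0,0,0,0,0,0,0,0,0,0,0,0,0],"claw":[0.06,0.06,0.06,0.06,-1,-1,-1,-1,-1,-1,-1,-1,-1,-1]}'
python3 - <<'E'
from go import *
place(-.094,.018,.07)
S=arm.snapshot("side"); crop(S,190,120,320,250,4.6,"pics/s12.png")
R=Ro.from_quat(arm.observe()["tool_rot"]).as_matrix()
for z in(.165,.17,.175): print(z,np.round((np.array(proj(S,arm.observe()["eef_pos"]+R@[.035,z,0]))-(190,120)+.5)*4.6))
E
```

```text
clock: 12.25
eef_pos: [0.3571, -0.2626, 0.3249]
tool_rot: [0.663, -0.245, 0.249, -0.662]
force: [-0.4, 1.0, -1.9]
finger_gap: 0.0172
target [ 0.4802 -0.3662  0.3339]
clk 12.25 tcp [ 0.3571 -0.2626  0.3249] x-yaw -40.89 yaxis [ 0.0033 -0.0036 -1.    ] q [-0.824  0.117 -0.369  1.08  -0.    -0.11 ] gap 0.0172 F [-0.4  1.  -1.9]
offset mm [161.   -8.3   2.2] roll rad (y down) -1.8456
0.165 [350. 406.]
0.17 [350. 416.]
0.175 [349. 426.]
```

View pics/s12.png

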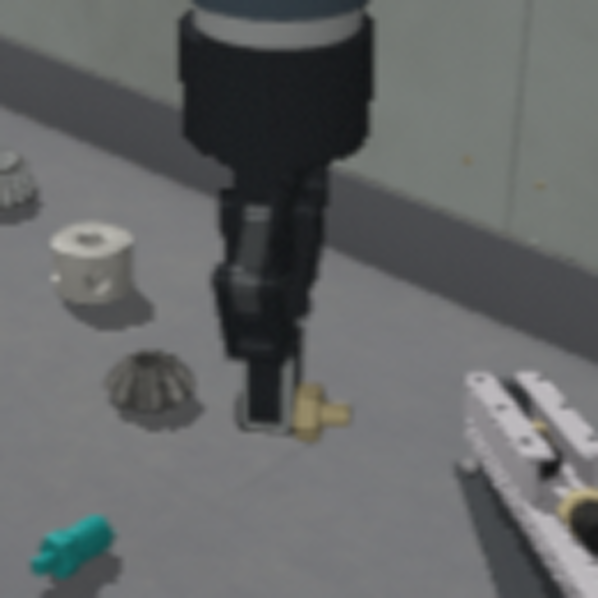

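```bash
python3 -m pendant '{"offset":[[0.161,-0.012,0.002],[0.161,-0.012,0.002],[0.161,-0.012,0.002],[0.161,-0.012,0.002],[0.161,-0.012,0.002],[0.161,-0.012,0.002],[0.161,-0.012,0.002],[0.161,-0.012,0.002],[0.161,-0.012,0.002],[0.161,-0.012,0.002],[0.161,-0.012,0.002],[0.161,-0.012,0.002],[0.161,-0.012,0.002]],"roll":[-1.846,-1.846,-1.846,-1.846,-1.846,-1.846,-1.846,-1.846,-1.846,-1.846,-1.846,-1.846,-1.846],"claw":[-1,-1,-1,-1,-1,-1,-1,-1,-1,-1,-1,-1,-1]}'
python3 - <<'E'
from go import *
place(-.094,.0155,0)
S=arm.snapshot("side"); crop(S,280,150,360,290,4.2,"pics/s13.png")
E
```

```text
clock: 13.92
eef_pos: [0.4799, -0.3663, 0.3343]
tool_rot: [-0.597, -0.379, 0.379, 0.597]
force: [-0.3, 0.6, -1.2]
finger_gap: 0.0171
target [ 0.4799 -0.3668  0.2615]
clk 13.93 tcp [ 0.4799 -0.3663  0.3343] x-yaw 64.76 yaxis [-4.e-04  4.e-04 -1.e+00] q [-0.791  0.377  0.014  1.209 -0.    -1.921] gap 0.0171 F [-0.3  0.6 -1.2]
offset mm [-0.4 72.8 -0.3] roll rad (y down) -0.0018
```

View pics/s13.png

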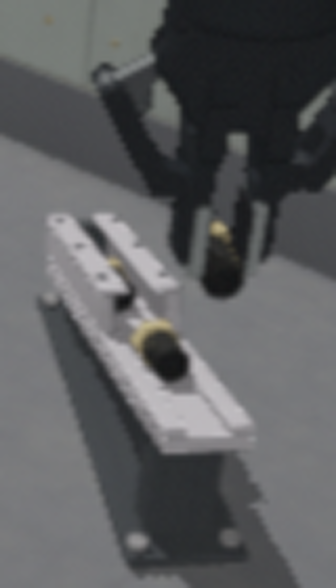

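```bash
python3 -m pendant '{"offset":[[0,0.03,0],[0,0.055,0],[0,0.066,0],[0,0.07,0],[0,0.072,0],[0,0.073,0],[0,0.073,0]],"roll":[0,0,0,0,0,0,0],"claw":[-1,-1,-1,-1,-1,-1,-1]}'
python3 - <<'E'
from go import *
place(-.094,.0155,0)
S=arm.snapshot("side"); crop(S,280,190,350,290,6,"pics/s14.png")
E
```

```text
clock: 14.85
eef_pos: [0.48, -0.3665, 0.2624]
tool_rot: [0.597, 0.379, -0.379, -0.596]
force: [1.2, -1.1, 1.4]
finger_gap: 0.0171
target [ 0.4799 -0.3668  0.2615]
clk 14.85 tcp [ 0.48   -0.3665  0.2624] x-yaw 64.87 yaxis [ 9.e-04 -9.e-04 -1.e+00] q [-0.791  0.421 -0.108  1.041 -0.    -1.923] gap 0.0171 F [ 1.2 -1.1  1.4]
offset mm [-0.3  0.9 -0.1] roll rad (y down) 0.0001
```

View pics/s14.png

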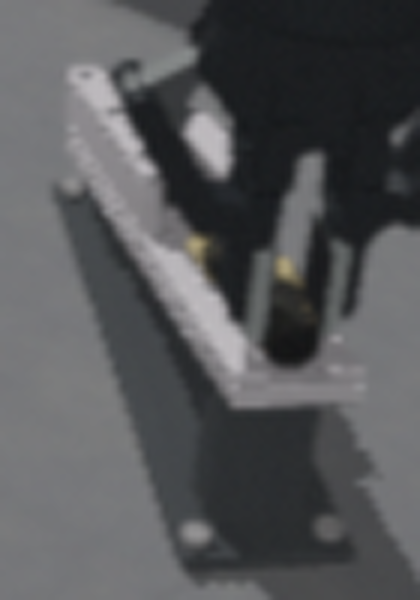

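Just touching (≈2 N). Release and rise.

```bash
python3 -m pendant '{"offset":[[0,0,0],[0,0,0],[0,0,0],[0,-0.02,0],[0,-0.05,0],[0,-0.09,0],[0,-0.09,0]],"roll":[0,0,0,0,0,0,0],"claw":[0.06,0.06,0.06,0.06,0.06,0.06,0.06]}'
python3 - <<'E'
from go import *
S=arm.snapshot("side"); crop(S,280,190,350,290,6,"pics/s15.png"); p=np.load("rail.npy")
for y in(-.118,-.094,-.066): print(y,np.round((np.array(proj(S,W(p,(0,y,.011))))-(280,190)+.5)*6))
E
```

```text
clock: 15.78
eef_pos: [0.4802, -0.3666, 0.3548]
tool_rot: [0.599, 0.38, -0.379, -0.595]
force: [-0.0, 0.5, -0.7]
finger_gap: 0.0454
-0.118 [293. 343.]
-0.094 [272. 315.]
-0.066 [248. 284.]
```

View pics/s15.png

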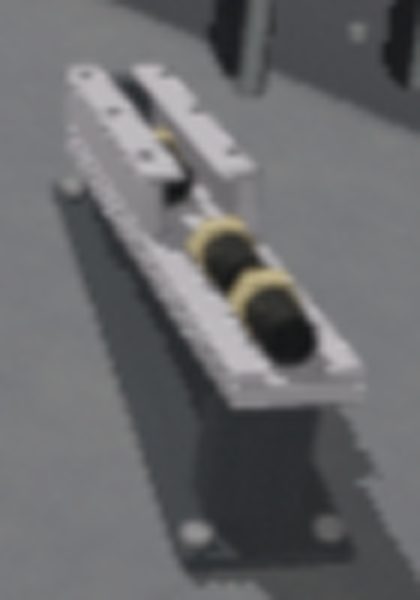

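```bash
python3 - <<'E'
from go import *
place(-.132,.013,.0,.011,.177)
place(-.012,.013,.0,.011,.177)
E
```

```text
target [ 0.464  -0.4007  0.2735]
clk 15.82 tcp [ 0.48   -0.3664  0.3528] x-yaw 64.87 yaxis [ 0.0018 -0.0018 -1.    ] q [-0.791  0.367  0.048  1.249  0.    -1.923] gap 0.0454 F [ 0.6 -0.3  0.1]
offset mm [-37.8  79.3   0.1] roll rad (y down) 0.0002
target [ 0.5135 -0.2953  0.2445]
clk 15.82 tcp [ 0.48   -0.3664  0.3528] x-yaw 64.87 yaxis [ 0.0018 -0.0018 -1.    ] q [-0.791  0.367  0.048  1.249  0.    -1.923] gap 0.0454 F [ 0.6 -0.3  0.1]
offset mm [7.870e+01 1.083e+02 1.000e-01] roll rad (y down) 0.0002
```

```bash
python3 -m pendant '{"offset":[[-0.040,0,0],[-0.040,0,0],[-0.040,0.03,0],[-0.040,0.06,0],[-0.040,0.079,0],[-0.040,0.079,0],[-0.040,0.079,0]],"roll":[0,0,0,0,0,0,0],"claw":[-1,-1,-1,-1,-1,-1,-1]}'
python3 - <<'E'
from go import *
place(-.132,.013,.0,.011,.177)
S=arm.snapshot("side"); crop(S,270,170,370,290,4.9,"pics/s16.png"); p=np.load("rail.npy")
s=arm.observe(); R=Ro.from_quat(s["tool_rot"]).as_matrix()
for z in(.17,.175,.18,.185): print(z,[np.round((np.array(proj(S,s["eef_pos"]+R@[x,z,0]))-(270,170)+.5)*4.9) for x in(-.011,.011)])
E
```

```text
clock: 16.7
eef_pos: [0.4631, -0.4024, 0.2731]
tool_rot: [0.597, 0.379, -0.379, -0.597]
force: [0.6, 0.1, 1.1]
finger_gap: 0.0002
target [ 0.464  -0.4007  0.2735]
clk 16.7 tcp [ 0.4631 -0.4024  0.2731] x-yaw 64.88 yaxis [ 2.e-04 -1.e-04 -1.e+00] q [-0.852  0.429 -0.065  1.076  0.    -1.984] gap 0.0002 F [0.6 0.1 1.1]
offset mm [ 1.9 -0.5 -0.1] roll rad (y down) 0.0004
0.17 [array([320., 412.]), array([304., 377.])]
0.175 [array([319., 423.]), array([302., 387.])]
0.18 [array([317., 433.]), array([300., 397.])]
0.185 [array([315., 443.]), array([299., 408.])]
```

View pics/s16.png

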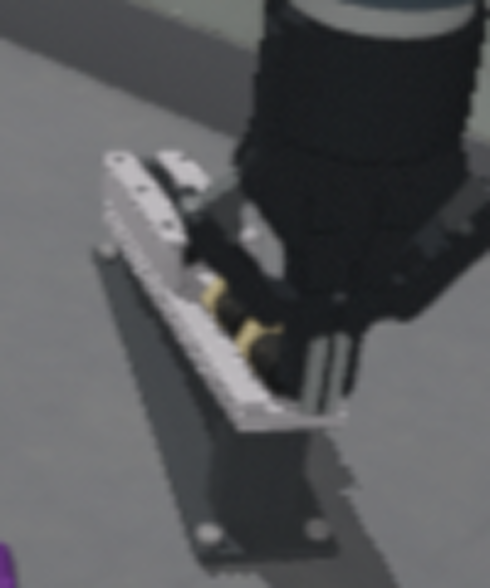

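```bash
python3 -m pendant '{"offset":[[0,0.005,0],[0,0.005,0],[0.0097,0.0074,0],[0.0194,0.0098,0],[0.0291,0.0123,0],[0.0388,0.0147,0],[0.0485,0.0171,0],[0.0582,0.0195,0],[0.0679,0.0219,0],[0.0679,0.0219,0]],"roll":[0,0,0,0,0,0,0,0,0,0],"claw":[-1,-1,-1,-1,-1,-1,-1,-1,-1,-1]}'
python3 - <<'E'
from go import *
place(-.012,.013,.0,.011,.172)
S=arm.snapshot("side"); crop(S,270,170,370,290,4.9,"pics/s17.png")
T=arm.snapshot("top"); crop(T,235,115,365,245,4.6,"pics/t17.png")
E
```

```text
clock: 18.0
eef_pos: [0.492, -0.3403, 0.2505]
tool_rot: [-0.596, -0.38, 0.38, 0.597]
force: [0.4, -0.2, -0.6]
finger_gap: 0.0001
target [ 0.5135 -0.2953  0.2395]
clk 18.0 tcp [ 0.492  -0.3403  0.2505] x-yaw 64.92 yaxis [-3.e-04  5.e-04 -1.e+00] q [-0.745  0.422 -0.139  1.01   0.    -1.879] gap 0.0001 F [ 0.4 -0.2 -0.6]
offset mm [49.9 11.  -0.4] roll rad (y down) 0.0011
```

View pics/s17.png

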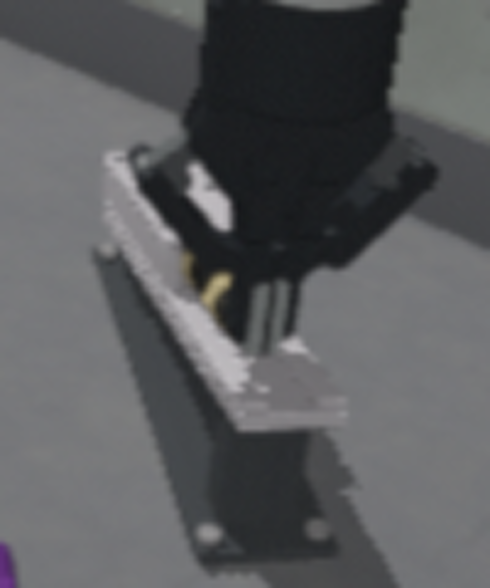

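View pics/t17.png

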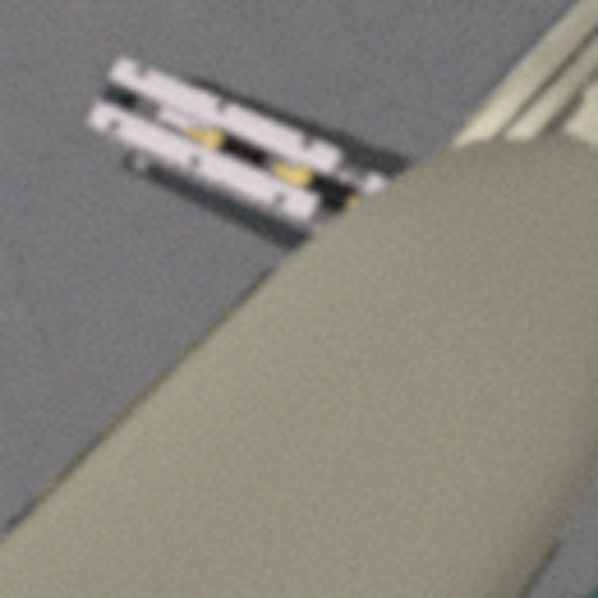

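```bash
python3 -m pendant '{"offset":[[0.006,0.0015,0],[0.012,0.003,0],[0.018,0.0045,0],[0.024,0.006,0],[0.03,0.0075,0],[0.035,0.0087,0],[0.04,0.01,0],[0.044,0.011,0],[0.044,0.011,0]],"roll":[0,0,0,0,0,0,0,0,0],"claw":[-1,-1,-1,-1,-1,-1,-1,-1,-1]}'
python3 - <<'E'
from go import *
place(-.012,.013,.0,.011,.172)
S=arm.snapshot("side"); crop(S,270,170,370,290,4.9,"pics/s18.png")
T=arm.snapshot("top"); crop(T,245,115,335,185,8,"pics/t18.png")
E
```

```text
clock: 19.23
eef_pos: [0.5105, -0.3009, 0.2397]
tool_rot: [-0.597, -0.379, 0.379, 0.597]
force: [-0.1, -0.5, -0.6]
finger_gap: -0.0
target [ 0.5135 -0.2953  0.2395]
clk 19.23 tcp [ 0.5105 -0.3009  0.2397] x-yaw 64.9 yaxis [-0.e+00  5.e-04 -1.e+00] q [-0.674  0.423 -0.17   0.979  0.    -1.807] gap -0.0 F [-0.1 -0.5 -0.6]
offset mm [ 6.3  0.1 -0.3] roll rad (y down) 0.0006
```

View pics/s18.png

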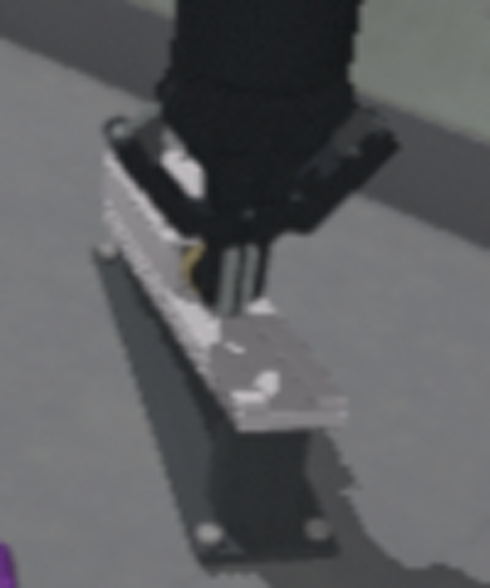

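View pics/t18.png

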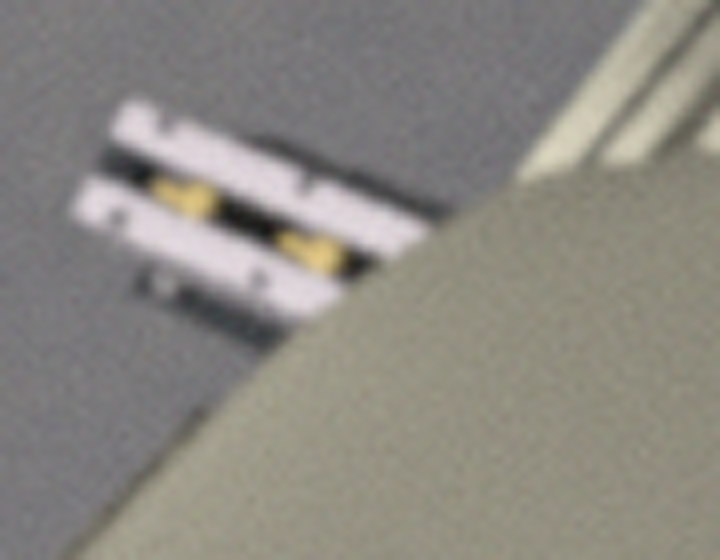

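```bash
python3 -m pendant '{"offset":[[0.001,0.0003,0],[0.002,0.0005,0],[0.003,0.0007,0],[0.004,0.001,0],[0.005,0.0012,0],[0.005,0.0012,0]],"roll":[0,0,0,0,0,0],"claw":[-1,-1,-1,-1,-1,-1]}'; python3 -m pendant '{"offset":[[0.001,0.0002,0],[0.001,0.0002,0]],"roll":[0,0],"claw":[-1,-1]}'; python3 -m pendant '{"offset":[[0.001,0.0002,0],[0.001,0.0002,0]],"roll":[0,0],"claw":[-1,-1]}'
python3 - <<'E'
from go import *
place(-.012,.013,.0,.011,.172)
T=arm.snapshot("top"); crop(T,245,115,335,185,8,"pics/t19.png"); 
E
```

```text
clock: 20.08
eef_pos: [0.5126, -0.2966, 0.2385]
tool_rot: [-0.597, -0.379, 0.379, 0.597]
force: [0.0, -0.1, -0.0]
finger_gap: -0.0
clock: 20.32
eef_pos: [0.513, -0.2958, 0.2384]
tool_rot: [0.597, 0.379, -0.379, -0.597]
force: [-0.8, -0.5, -0.4]
finger_gap: 0.0001
clock: 20.58
eef_pos: [0.5133, -0.2953, 0.2384]
tool_rot: [0.597, 0.379, -0.379, -0.597]
force: [-2.4, -5.2, 1.5]
finger_gap: 0.0002
target [ 0.5135 -0.2953  0.2395]
clk 20.57 tcp [ 0.5133 -0.2953  0.2384] x-yaw 64.84 yaxis [-2.0e-04 -1.3e-03 -1.0e+00] q [-6.630e-01  4.230e-01 -1.730e-01  9.740e-01 -1.000e-03 -1.795e+00] gap 0.0002 F [-2.4 -5.2  1.5]
offset mm [ 0.1 -1.1 -0.1] roll rad (y down) -0.0003
```

View pics/t19.png

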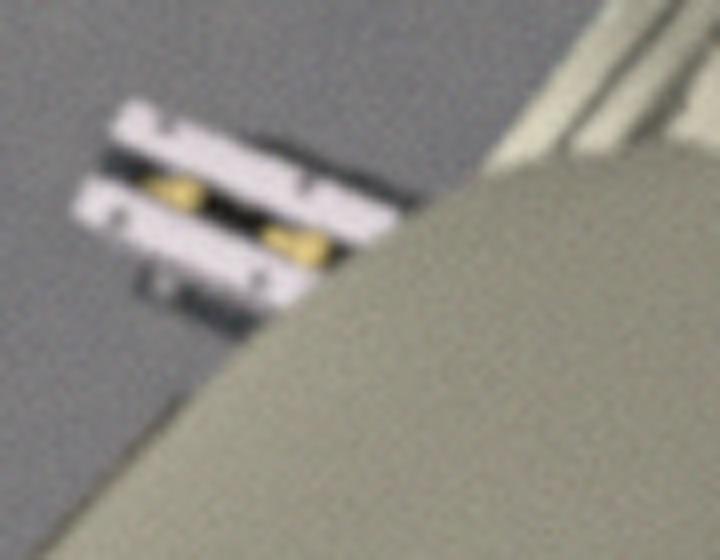

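```bash
python3 -m pendant '{"offset":[[0.001,0.0002,0],[0.001,0.0002,0]],"roll":[0,0],"claw":[-1,-1]}'; python3 -m pendant '{"offset":[[0.001,0.0002,0],[0.001,0.0002,0],[0.001,0.0002,0]],"roll":[0,0,0],"claw":[-1,-1,-1]}'
```

```text
clock: 20.88
eef_pos: [0.5137, -0.2949, 0.2384]
tool_rot: [0.598, 0.378, -0.38, -0.596]
force: [-3.8, -7.0, 2.1]
finger_gap: 0.0002
clock: 21.25
eef_pos: [0.514, -0.2945, 0.2384]
tool_rot: [0.598, 0.378, -0.38, -0.596]
force: [-5.6, -10.3, 3.3]
finger_gap: -0.0002
```

```bash
python3 -m pendant '{"offset":[[-0.015,-0.004,0],[-0.03,-0.008,0],[-0.03,-0.04,0],[-0.03,-0.09,0],[-0.03,-0.13,0],[-0.08,-0.15,0.04],[-0.13,-0.15,0.07],[-0.18,-0.15,0.1],[-0.23,-0.15,0.13],[-0.295,-0.15,0.16],[-0.295,-0.15,0.16],[-0.295,-0.15,0.16],[-0.295,-0.15,0.16]],"roll":[0,0,0,0,0,0,0,0,0,0,0,0,0],"claw":[-1,-1,-1,-1,-1,-1,-1,-1,-1,-1,-1,-1,-1]}'
python3 - <<'E'
from go import *
S=arm.snapshot("side"); crop(S,280,190,350,290,6,"pics/s20.png")
T=arm.snapshot("top"); crop(T,250,120,345,190,8,"pics/t20.png"); crop(T,60,115,380,275,2.4,"pics/t20w.png"); p=np.load("rail.npy")
for y,h in((.132,.011),(.108,.011),(.096+.024,.016),(.084,.011),(.036,.011),(-.012,.021)): print(y,np.round((np.array(proj(T,W(p,(0,y,h))))-(250,120)+.5)*8))
print(np.round((np.array(proj(S,W(p,(0,-.012,.011))))-(280,190)+.5)*6))
E
```

```text
clock: 22.88
eef_pos: [0.2449, -0.4916, 0.3879]
tool_rot: [-0.597, -0.38, 0.379, 0.597]
force: [0.3, -0.8, 0.8]
finger_gap: 0.0001
0.132 [105. 145.]
0.108 [167. 172.]
0.12 [133. 154.]
0.084 [229. 199.]
0.036 [356. 255.]
-0.012 [483. 305.]
[207. 230.]
```

View pics/s20.png

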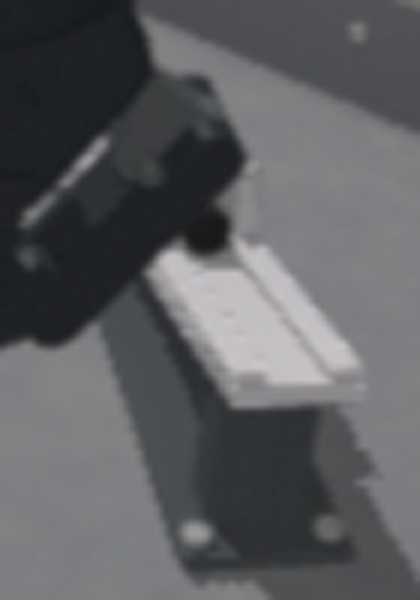

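View pics/t20.png

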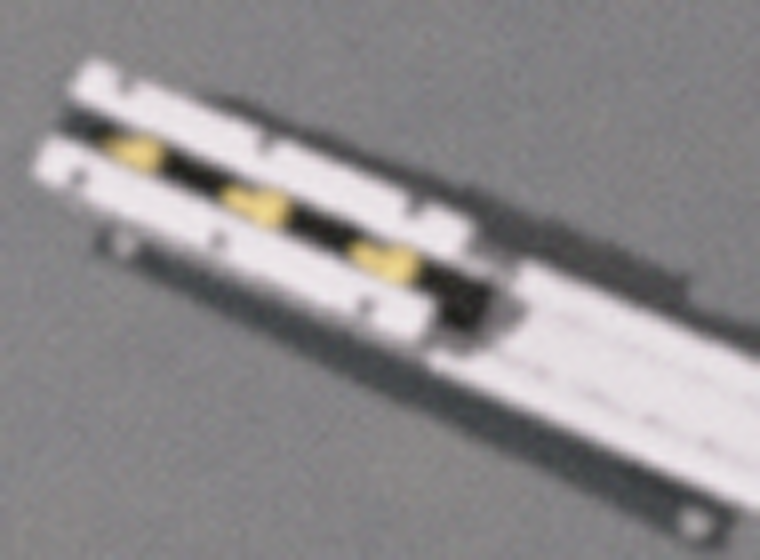

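View pics/t20w.png

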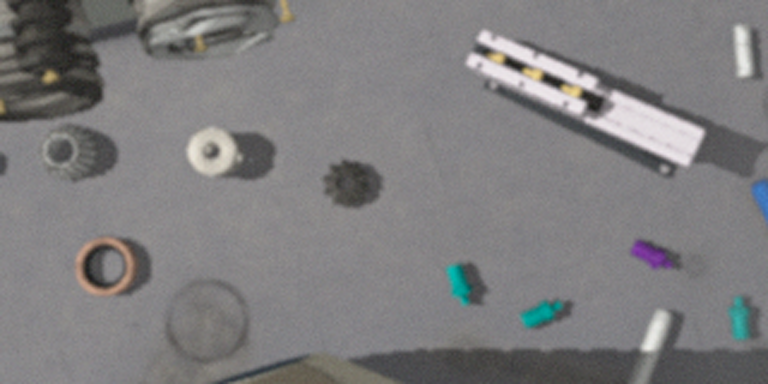

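```bash
python3 - <<'E'
from station import arm
print(arm.job_done()); print(arm.observe()["clock"])
E
```

```text
the job is handed in; nothing more can be done
None
the job is handed in; nothing more can be done
```

Senders A and B are loaded behind C, all nose downhill, and the row is pushed home. I handed the job in at about 23 s, with the arm clear of everything.

**Position at the end:** the last top picture shows the three noses within about 5 picture pixels of 8x zoom, roughly 2 mm, of where they should be for a fully home row. The last tail also stands out of the mouth as it should. It read about 7 zoomed pixels (2–3 mm) uphill of the predicted spot. That is within the blur and the calibration, and I did not resolve it further.

**Seating:** pushing along the rail took under 1 N until the tool reached the predicted end position. There the force rose to about 6 N and then 12 N while the tool moved under 1 mm more, so the row was against the stop.

**Gripping:** the finger opening read 17 mm on the 20 mm tails in both grasps. The pads probably closed a little off the widest part, but both senders held.

**Bystanders:** in the last top picture the purple and turquoise look-alikes, gear and block look undisturbed. I did not check the shaft separately.

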